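Load two slide carriers into a spring-loaded slide magazine

ROBOT

A 6-joint arm with a two-finger parallel gripper is mounted at the origin on the work surface. World frame = base frame: x ahead of the robot, y to its left, z up, the work surface at z = 0. Lengths are in m, angles in rad, forces in N, time in s.
With the tool pointing down it reaches from about 0.35 to 1 m from the base axis. Payload 7.1 kg.
Tool frame: the origin (TCP) lies at the very end of the fingers, on their centre line; the grasp point (between the pads) lies 19 mm behind it; z points along the fingers, y is the line along which they close (so a half turn about z gives the same grasp; the last joint's range is limited). The gripper opens to 85 mm and grips with 20 to 120 N. Pads are 22 mm wide; open, the fingers measure 114 mm over their backs; the gripper's body (76 mm by 85 mm) begins 54 mm behind the grasp point. The pads swing forward as they close: fully open they stand 13 mm farther back than shut.
Start: joints at [-1.31, 0.423, 1.63, -0, 1.089, -0.019], TCP at [0.173, -0.601, 0.231] pointing down, gripper open.
Joint ranges: [-3, 3], [-0.9, 2.11], [0.09, 2.58], [-1.31, 4.45], [0.11, 2.69], [-2.54, 2.54]. Speed limits (rad/s): [2.39, 2.39, 3.01, 3.14, 3.14, 3.14].

INTERFACE

Orientations are given as a rotation vector (axis times angle).
In Python, from bench import env gives the robot as it stands. The module is installed in compiled form; this text tells all that it offers.
- The arm moves only by the shell command python3 -m creep 'ROWS' [FORCE]. ROWS is JSON, a list of rows, each a list of 3 entries, a list of its own where there are three numbers: the closure, from 0 (fully open) to 1 (shut), then the shift along the world's x, y, z normalised to -1 to 1, where 1 is 0.25 m, then the turn, a rotation vector about the world's x, y, z normalised to -1 to 1, where 1 is 90 degrees. In form: [[hand, [dx, dy, dz], [wx, wy, wz]], ...]. A call has exactly 10 rows; each row is the pose to reach, as a shift and turn from the pose commanded when the call began; what a row does not reach only later rows make up. A row lasts 1/12 s, in which the tool goes at most 41.7 mm and 7.16 degrees, less where a joint would pass 70% of its speed; a pose out of reach is approached as far as the arm can. A call with a number of a shift or a turn outside -1 to 1 is refused whole. A call with a gripper value outside its range is refused whole. The fingers move at their own pace and stop on an object; FORCE is the grip in N (left out, the last holds). Time passes only in rows, so rows that repeat a pose let the fingers close, or fill a call up. It gives the time, the measured TCP pose, the force, the opening and the grip force at its end, in the units of the state.
- env.state(): the state, without advancing time (a new reading comes with each control period).
- env.capture(name): name is "scene" or "top"; returns the picture (400x640x3 uint8, red, green, blue); there is no depth.
- env.get_calibration(name): a dict with "fx", "fy", "cx", "cy" (pixels), "R" (3x3) and "t" (3): a world point X has camera coordinates R X + t. Camera axes: x right, y down, z forward; pixel columns grow to the right and rows downward; lengths in m; the calibration is good to about 2 mm. A picture is of the moment at which its call begins. get_calibration takes no time and is no camera call.
- env.sign_off(): hands the job in; it is judged then, once.
The state is a dict: "clock": time; "qpos": joint angles; "qvel": joint speeds; "joint_efforts": joint torques, N m; "tool_pos": TCP position; "tcp_rot": TCP orientation; "force": force on the tool from outside, world axes, zero at the start; "wrist_torque": the same for the moment, N m; "gripper_width": opening from 0.0 (shut) to 1.0 (fully open); "grasp_force": force on a finger pad.
Only numpy, scipy, OpenCV 4.12 (cv2) and the standard library are available. Lean on these libraries where they do the work, as an engineer would, in place of code of your own. Each camera call takes 0.05 s, during which the arm holds its last target. There are 200 camera calls.

TASK

Load both slide carriers into the spring-loaded slide magazine, slide side up and one at a time: first press the blue one down, level, until both orange catches snap shut over it and it stays down by itself when you let go; then press the white one down on top of it in the same way and let go. Do not knock over or shift the brown oil bottle, the red brush or the yellow slide box.

Things in the scene. Friction and masses are not known exactly. Their poses are not given: they have to be found in the camera images.
- blue_center (a point): Centre of the blue slide carrier: flat plastic block 84 (its x) x 34 (its y) x 16 mm high, a glass slide flush in its top face, about 45 g. Origin at the block's centre, 8 mm above its underside; z up. The lowest 4 mm are stepped in by 2 mm all round as a lead-in. A half turn makes no difference. At the start it lies flat on the bench, clear all round.
- white_center (a point): Centre of the white slide carrier: flat plastic block 84 (its x) x 34 (its y) x 16 mm high, a glass slide flush in its top face, about 45 g. Origin at the block's centre, 8 mm above its underside; z up. The lowest 4 mm are stepped in by 2 mm all round as a lead-in. A half turn makes no difference. At the start it lies flat on the bench, clear all round.
- magazine: Slide magazine fixed on the bench: white foot 170 x 90 x 12 mm carrying an open-topped metal well, inside 87 mm long (its x) by 37 mm wide (its y), formed by four L-shaped corner guides 4 mm thick. Origin under the well's centre, at bench height; z up. Each long side is open over its middle 52 mm from z = 12 mm up, so fingers holding a carrier across its width can go down with it.
- catch_level (a point): Point on the well's axis at the level of the flat undersides of the catches, 58 mm above the bench; axes as the magazine. Guides are straight to 18 mm above it, then flare out to 26 mm above. Latched, the top carrier's centre is 8 mm below this point, a lower one's 24 mm below. Press 2 to 3 mm past that to be sure; about 5 mm past is a stop. A carrier set in the mouth stands with its underside 9 mm above it.
- follower (a joint): Grey spring-loaded plate in the well, pushing up: travel in m, 0 = up (empty), grows when pressed down; about 0.025 with one carrier latched, 0.041 with two; stop at 0.046. Spring 2 N at 0, rising 1.8 N per 10 mm; with the catches, pressing takes about 5 to 7 N for the first carrier, 8 to 10 N for the second, which takes the first one down below it.
- catch_front (a joint): Orange sprung catch in the middle of the well's -x end, 16 mm wide, reaching 6 mm into the well: a steep ramp on top (from 17 down to 3 mm above catch level), a flat hook below. Value: how far it is pushed outward, m; 0 = closed, about 0.005 while a carrier passes. It snaps shut over the carrier's top. Its tab ends 63 mm from the axis and 16 mm above catch level; the grey housing below ends at 73 mm.
- catch_back (a joint): The same orange sprung catch at the well's +x end: how far it is pushed outward, in m; 0 = closed (snapped in), about 0.005 while a carrier passes.
- oil_bottle: Bystander: small brown glass oil bottle with black cap, 36 mm diameter, 70 mm tall, standing; origin at the centre of its underside.
- brush: Bystander: red-handled flat brush lying on the bench, 170 mm long (along its x), 42 mm wide, 20 mm high; origin at mid-length on the bench.
- slide_box: Bystander: closed yellow cardboard box of slides with a white band, 85 x 100 x 35 mm high (x, y, z); origin at the centre of its underside.
Mind the look-alikes: they are no part of the job. Of the things that look like the part that bears white_center, the smallest one is meant.

How it is judged:
By the outcome, as a careful person would: the job done as asked, in the order asked, and still so for the second after the job is handed in, with the robot touching nothing.
It also fails if it takes over 58 s, if anything falls off the work surface, if the arm or the gripper's body presses on something with over 40 N, if the wrist force passes 120 N, or if a joint passes its speed limit or range.

## Working session

There is one attempt and no reset: what is moved stays moved. The work goes in short steps, Python scripts to look and compute and a shell command to move; the robot and the scene stay as the last step left them, time stands still between calls to the robot, and variables do not carry over. Pictures are saved under pics/ and viewed, at most 10 in all, crops included, and the job is handed in when it is done.

```bash
mkdir -p pics; python3 - <<'E'
from bench import env
import cv2,numpy as np
for n in("scene","top"):
    im=env.capture(n);cv2.imwrite(f"pics/{n}0.png",im[:,:,::-1])
    c=env.get_calibration(n);print(n,{k:np.round(v,4).tolist() for k,v in c.items()})
s=env.state();print(s)
E
```

```text
scene {'fx': 364.6018, 'fy': 364.6018, 'cx': 320.0715, 'cy': 208.634, 'R': [[0.1717, 0.9849, 0.0228], [0.5556, -0.0776, -0.8278], [-0.8135, 0.1548, -0.5605]], 't': [-0.1655, -0.2437, 1.5427]}
top {'fx': 368.8735, 'fy': 368.8735, 'cx': 322.5465, 'cy': 197.063, 'R': [[0.0248, -0.9996, -0.0135], [-0.9944, -0.0233, -0.1034], [0.103, 0.016, -0.9946]], 't': [0.0791, 0.5343, 1.1163]}
{'clock': 0.1, 'qpos': array([-1.31002891e+00,  4.23784334e-01,  1.63059563e+00, -3.85540817e-05,
        1.08860150e+00, -1.90023032e-02]), 'qvel': array([-0.00050573, -0.0019148 , -0.00186673,  0.00047316, -0.00196376,
        0.00138922]), 'joint_efforts': array([ 1.04142222e-03, -5.58422613e+01, -2.82445836e+01, -1.29555110e-04,
        3.00565553e-03,  1.22828664e-05]), 'tool_pos': array([ 0.17247204, -0.60022571,  0.23061804]), 'tcp_rot': array([-3.10954069e+00, -4.37865621e-01,  3.16174497e-04]), 'force': array([ 0.61598288,  0.50249746, -0.5371206 ]), 'wrist_torque': array([ 0.03975445,  0.01832186, -0.04849853]), 'grasp_force': 0.0, 'gripper_width': 0.9996789975379096}
```

View pics/top0.png

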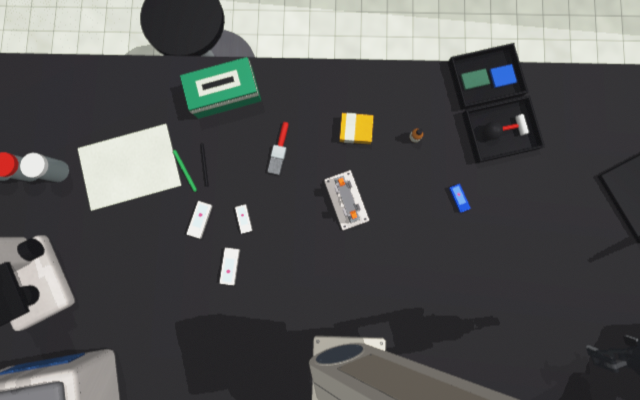

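View pics/scene0.png

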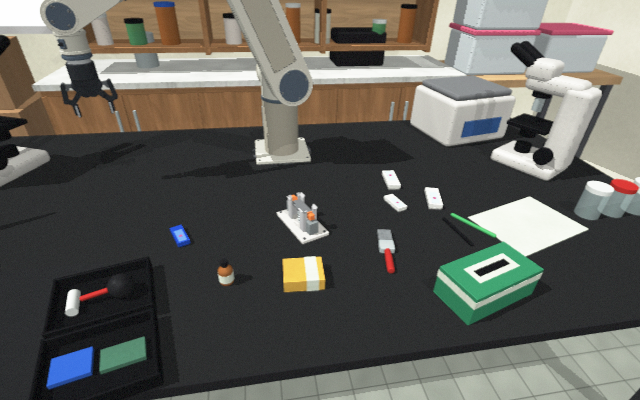

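Top view: blue carrier at (460,198). White candidates are (200,220), (244,219) and (230,267); the smallest looks like (244,219). The blue block in the tray at (503,76) is a decoy. The magazine is at (346,200), with orange catches at (341,181) and (353,214). The bystanders are the box (356,128), bottle (416,135) and brush (278,150).

```bash
cat >h.py <<'E'
from bench import env
import cv2,numpy as np
CAL={n:env.get_calibration(n) for n in("scene","top")}
def ray(n,uv,z):
    c=CAL[n];R=np.array(c["R"]);t=np.array(c["t"]);C=-R.T@t
    uv=np.atleast_2d(uv).astype(float)
    d=np.c_[(uv[:,0]-c["cx"])/c["fx"],(uv[:,1]-c["cy"])/c["fy"],np.ones(len(uv))]@R
    return C+d*((z-C[2])/d[:,2])[:,None]
def proj(n,X):
    c=CAL[n];p=np.atleast_2d(X)@np.array(c["R"]).T+np.array(c["t"])
    return np.c_[p[:,0]/p[:,2]*c["fx"]+c["cx"],p[:,1]/p[:,2]*c["fy"]+c["cy"]]
def rect(n,mask,z):
    k,_=cv2.findContours(mask,cv2.RETR_EXTERNAL,cv2.CHAIN_APPROX_NONE)
    k=max(k,key=cv2.contourArea);P=ray(n,k[:,0,:],z)[:,:2]
    (c,s,a)=cv2.minAreaRect((P*1000).astype(np.float32))
    if s[0]<s[1]: s=s[::-1];a+=90
    return np.round(c,1),np.round(s,1),round((a+90)%180-90,1)
def roi(mask,x0,x1,y0,y1):
    m=np.zeros_like(mask);m[y0:y1,x0:x1]=mask[y0:y1,x0:x1];return m
E
python3 - <<'E'
from h import *
print("C",{n:np.round(-np.array(c["R"]).T@np.array(c["t"]),3) for n,c in CAL.items()})
T=cv2.imread("pics/top0.png");S=cv2.imread("pics/scene0.png")
def masks(im):
    h=cv2.cvtColor(im,cv2.COLOR_BGR2HSV)
    return dict(w=cv2.inRange(im,(110,110,110),(255,255,255)),blue=cv2.inRange(h,(95,90,70),(135,255,255)),orange=cv2.inRange(h,(5,170,120),(18,255,255)))
m=masks(T);s=masks(S)
for nm,b in dict(wA=(180,218,195,245),wB=(230,258,200,238),wC=(214,245,242,292)).items():
    print("top",nm,*rect("top",roi(m["w"],*b),.016))
print("top blue",*rect("top",roi(m["blue"],440,480,175,220),.016))
for nm,b in dict(a=(380,402,168,190),b=(382,408,193,212),c=(422,445,186,210)).items(): print("scene",nm,*rect("scene",roi(s["w"],*b),.016))
print("scene blue",*rect("scene",roi(s["blue"],165,195,220,250),.016))
print("foot",*rect("top",roi(m["w"],315,375,165,235),.012))
for n,mm,b,z in(("top",m,(320,375,165,235),.07),("scene",s,(280,325,190,225),.07)):
    k,_,st,ce=cv2.connectedComponentsWithStats(roi(mm["orange"],*b))
    for i in range(1,k):
        if st[i,4]>5: print(n,st[i],np.round(ce[i],1),np.round(ray(n,ce[i],z)*1000,1))
for nm,lo,hi,b in(("box",(18,120,120),(35,255,255),(335,378,108,148)),("brush",(0,120,80),(8,255,255),(268,292,118,155))):
    h=cv2.cvtColor(T,cv2.COLOR_BGR2HSV);print(nm,*rect("top",roi(cv2.inRange(h,lo,hi),*b),.02))
a=cv2.resize(T[160:300,170:270],None,fx=5,fy=5,interpolation=cv2.INTER_CUBIC)[:600]
b=cv2.resize(T[165:240,315:375],None,fx=5,fy=5,interpolation=cv2.INTER_CUBIC)
c=np.zeros((600,800,3),np.uint8);c[:,:500]=a[:600,:500];c[:375,500:800]=b;cv2.imwrite("pics/crop1.png",c)
E
```

```text
C {'scene': array([ 1.419, -0.095,  0.667]), 'top': array([0.414, 0.074, 1.167])}
top wA [454.6 477.2] [111.8  49.8] -16.1
top wB [460.7 338.5] [87.2 37.6] 16.2
top wC [313.3 375.1] [111.9  48. ] -5.9
top blue [ 541.8 -335.4] [90.2 39.7] 23.2
scene a [320.4 374. ] [140.6  53.2] -5.8
scene b [469.3 336.6] [101.7  50.1] 12.0
scene c [460.  475.9] [137.2  51.6] -16.0
scene blue [ 550.2 -333.4] [104.8  38.1] 23.1
foot [528.1  17.5] [172.3  90.8] 21.3
top [339 179   6   7  28] [341.1 181.7] [[575.6  36.9  70. ]]
top [351 211   6   7  32] [353.2 214.1] [[479.2  -1.1  70. ]]
scene [293 195   4   5  13] [294.4 197.5] [[482.5   2.8  70. ]]
scene [308 212   6   8  28] [310.5 216.2] [[586.9  36.5  70. ]]
box [758.6 -32.8] [90.2 55.7] -3.3
brush [734.  223.8] [78.4 20.9] -10.3
```

View pics/crop1.png

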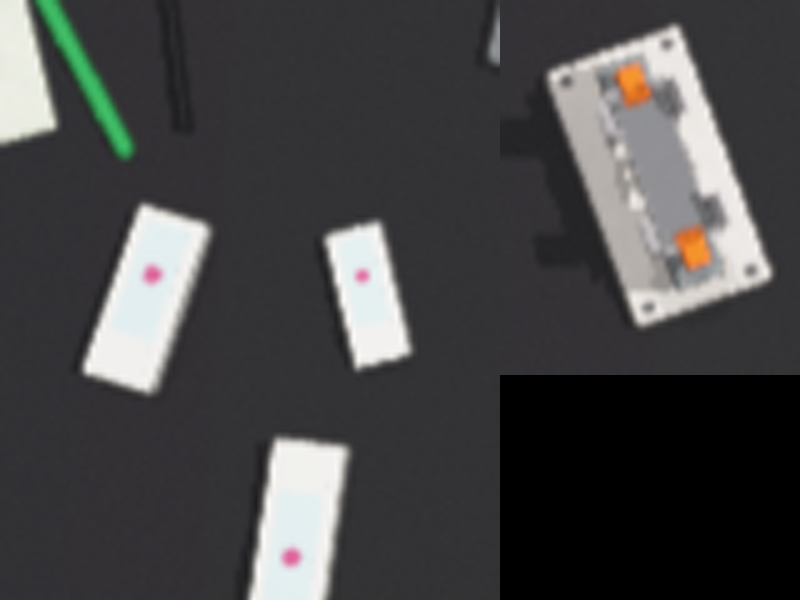

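Crop: the piece at crop (368,295), i.e. top pixel (244,219), is clearly the smallest white one. It measures 87x37 mm including bleed, against 112x50 for the others, and matches the 84x34 carrier. The magazine's foot and catches agree at (528, 17.5) mm, yaw 21.4°. Blue is at (542.3, -336.6), yaw 23.2° (side-face bias removed). Moving now.

```bash
python3 -m creep '[[0,[0.12,0.08,0],[0,0,0.02]],[0,[0.26,0.18,0],[0,0,0.05]],[0,[0.4,0.28,0],[0,0,0.08]],[0,[0.54,0.38,0],[0,0,0.08]],[0,[0.68,0.48,0],[0,0,0.08]],[0,[0.82,0.58,0],[0,0,0.08]],[0,[0.92,0.66,0],[0,0,0.08]],[0,[1,0.7,0],[0,0,0.08]],[0,[1,0.7,0],[0,0,0.08]],[0,[1,0.7,0],[0,0,0.08]]]' 60
python3 -m creep '[[0,[0.1,0.08,0],[0,0,0]],[0,[0.22,0.16,0],[0,0,0]],[0,[0.34,0.25,-0.1],[0,0,0]],[0,[0.42,0.31,-0.2],[0,0,0]],[0,[0.46,0.34,-0.3],[0,0,0]],[0,[0.476,0.356,-0.4],[0,0,0]],[0,[0.476,0.356,-0.5],[0,0,0]],[0,[0.476,0.356,-0.55],[0,0,0]],[0,[0.476,0.356,-0.6],[0,0,0]],[0,[0.476,0.356,-0.6],[0,0,0]]]'
python3 - <<'E'
from h import *
s=env.state();print(s["tool_pos"],s["tcp_rot"])
T=env.capture("top")[:,:,::-1].copy();S=env.capture("scene")[:,:,::-1].copy()
a=cv2.resize(T[150:250,410:510],(400,400),interpolation=cv2.INTER_CUBIC);b=cv2.resize(S[150:250,130:230],(400,400),interpolation=cv2.INTER_CUBIC)
cv2.imwrite("pics/b2.png",np.hstack([a,b]))
E
```

```text
clock: 0.93
tool_pos: [0.4234, -0.4248, 0.2309]
tcp_rot: [-3.076, -0.637, 0.001]
force: [-0.8, -0.9, -0.5]
gripper_width: 0.998
grasp_force: 0.0
clock: 1.77
tool_pos: [0.5397, -0.3369, 0.0791]
tcp_rot: [-3.075, -0.63, 0.004]
force: [-0.6, -0.1, -0.2]
gripper_width: 1.0
grasp_force: 0.0
[ 0.53972329 -0.33685913  0.07909465] [-3.07519276 -0.62995697  0.00428459]
```

View pics/b2.png

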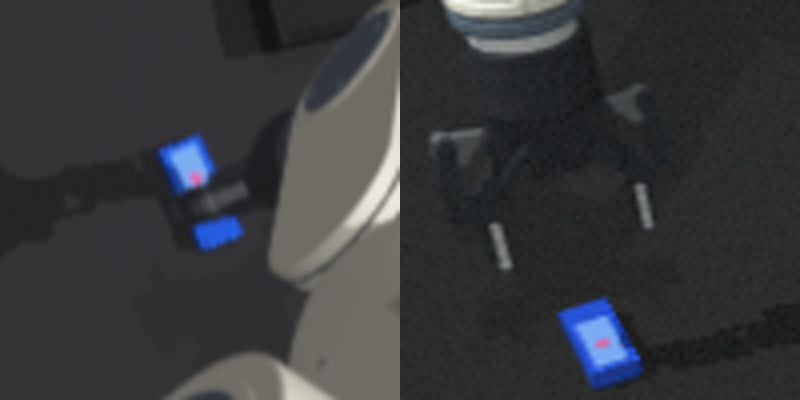

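The blue carrier (top crop (200,190)) sits centred between the two pads (right crop, pads (500,245) and (643,205)). Next: descend and grip.

```bash
python3 -m creep '[[0,[0,0,-0.08],[0,0,0]],[0,[0,0,-0.16],[0,0,0]],[0,[0,0,-0.23],[0,0,0]],[0,[0,0,-0.28],[0,0,0]],[0,[0,0,-0.304],[0,0,0]],[0,[0,0,-0.304],[0,0,0]],[0.4,[0,0,-0.304],[0,0,0]],[0.5,[0,0,-0.304],[0,0,0]],[0.6,[0,0,-0.304],[0,0,0]],[1,[0,0,-0.304],[0,0,0]]]' 60
python3 -m creep '[[1,[0,0,0],[0,0,0]],[1,[0,0,0],[0,0,0]],[1,[0,0,0],[0,0,0]],[1,[0,0,0],[0,0,0]],[1,[0,0,0.02],[0,0,0]],[1,[0,0,0.06],[0,0,0]],[1,[0,0,0.15],[0,0,0]],[1,[0,0,0.3],[0,0,0]],[1,[0,0,0.45],[0,0,0]],[1,[0,0,0.6],[0,0,0]]]'
```

```text
clock: 2.7
tool_pos: [0.5422, -0.337, 0.0063]
tcp_rot: [3.076, 0.632, 0.002]
force: [-0.8, 0.6, 0.3]
gripper_width: 0.453
grasp_force: 0.0
clock: 3.53
tool_pos: [0.5412, -0.3364, 0.1573]
tcp_rot: [-3.077, -0.633, 0.001]
force: [0.1, -1.1, -0.3]
gripper_width: 0.379
grasp_force: 59.8
```

```bash
python3 -m creep '[[1,[0,0.06,0],[0,0,0]],[1,[0,0.16,0],[0,0,0]],[1,[0,0.28,0],[0,0,0]],[1,[0,0.42,0],[0,0,0]],[1,[-0.02,0.56,0],[0,0,-0.01]],[1,[-0.03,0.7,0],[0,0,-0.02]],[1,[-0.056,0.84,0],[0,0,-0.02]],[1,[-0.056,0.94,0],[0,0,-0.02]],[1,[-0.056,1,0],[0,0,-0.02]],[1,[-0.056,1,0],[0,0,-0.02]]]'
python3 -m creep '[[1,[0,0.08,0],[0,0,0]],[1,[0,0.18,0],[0,0,0]],[1,[0,0.28,0],[0,0,0]],[1,[0,0.36,0],[0,0,0]],[1,[0,0.4,0],[0,0,0]],[1,[0,0.418,0],[0,0,0]],[1,[0,0.418,-0.04],[0,0,0]],[1,[0,0.418,-0.08],[0,0,0]],[1,[0,0.418,-0.1],[0,0,0]],[1,[0,0.418,-0.1],[0,0,0]]]'
python3 - <<'E'
from h import *
s=env.state();print(s["tool_pos"],s["tcp_rot"])
T=env.capture("top")[:,:,::-1].copy();S=env.capture("scene")[:,:,::-1].copy()
cv2.imwrite("pics/m1_top.png",T);cv2.imwrite("pics/m1_scene.png",S)
a=cv2.resize(T[160:240,305:385],(400,400),interpolation=cv2.INTER_CUBIC);b=cv2.resize(S[150:250,250:350],(400,400),interpolation=cv2.INTER_CUBIC)
cv2.imwrite("pics/m1.png",np.hstack([a,b]))
E
```

```text
clock: 4.37
tool_pos: [0.5272, -0.0839, 0.1559]
tcp_rot: [-3.086, -0.589, -0.0]
force: [-0.8, -0.6, 0.2]
gripper_width: 0.377
grasp_force: 59.8
clock: 5.2
tool_pos: [0.5263, 0.0169, 0.1284]
tcp_rot: [-3.087, -0.582, 0.005]
force: [-0.6, -0.9, -0.8]
gripper_width: 0.378
grasp_force: 59.8
[0.52633018 0.01686374 0.12836273] [-3.08666655 -0.58223293  0.00539118]
```

View pics/m1.png

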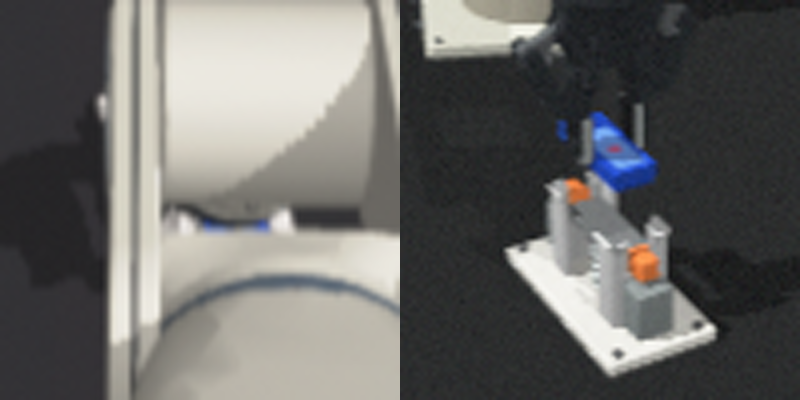

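Top view is blocked by the arm. In the scene view the held carrier is level above the well (crop (620,150)). I'll compare predicted and seen corners, carrier against magazine, in that view.

```bash
python3 - <<'E'
from h import *
S=cv2.imread("pics/m1_scene.png");h=cv2.cvtColor(S,cv2.COLOR_BGR2HSV)
def ext(m):
    k,_=cv2.findContours(m,cv2.RETR_EXTERNAL,cv2.CHAIN_APPROX_NONE);p=max(k,key=cv2.contourArea)[:,0,:].astype(float)
    return p
def box(c,yaw,lx,ly,zs):
    a=np.radians(yaw);R=np.array([[np.cos(a),-np.sin(a)],[np.sin(a),np.cos(a)]])
    return np.array([[*(R@[sx*lx/2,sy*ly/2]+c),z] for z in zs for sx in(-1,1) for sy in(-1,1)])
def show(nm,p,X):
    q=proj("scene",X)
    for d in((1,0),(0,1),(-1,0),(1,1),(1,-1),(-1,1)):
        print(nm,d,"seen",round((p@np.array(d)).max(),1),"pred",round((q@np.array(d)).max(),1))
b=ext(roi(cv2.inRange(h,(95,90,60),(135,255,255)),380//1-90,425,170,205))
s=env.state();z=s["tool_pos"][2]+.0025
X=np.r_[box(s["tool_pos"][:2],21.4,84,34,[0])*0]
show("blue",b,np.r_[box(s["tool_pos"][:2],21.4,.084,.034,[z-.004,z+.008]),box(s["tool_pos"][:2],21.4,.08,.03,[z-.008])])
w=ext(roi(cv2.inRange(S,(110,110,110),(255,255,255)),270,335,190,250))
show("foot",w,box(np.array([.528,.0175]),21.4,.17,.09,[0,.012]))
E
```

```text
blue (1, 0) seen 314.0 pred 313.4
blue (0, 1) seen 197.0 pred 197.4
blue (-1, 0) seen -297.0 pred -288.7
blue (1, 1) seen 508.0 pred 507.0
blue (1, -1) seen 124.0 pred 123.5
blue (-1, 1) seen -106.0 pred -105.1
foot (1, 0) seen 328.0 pred 328.7
foot (0, 1) seen 243.0 pred 244.6
foot (-1, 0) seen -276.0 pred -275.7
foot (1, 1) seen 562.0 pred 563.4
foot (1, -1) seen 110.0 pred 97.0
foot (-1, 1) seen -59.0 pred -57.2
```

```bash
python3 -m creep '[[1,[0,0,-0.02],[0,0,0]],[1,[0,0,-0.05],[0,0,0]],[1,[0,0,-0.08],[0,0,0]],[1,[0,0,-0.11],[0,0,0]],[1,[0,0,-0.13],[0,0,0]],[1,[0,0,-0.14],[0,0,0]],[1,[0,0,-0.15],[0,0,0]],[1,[0,0,-0.16],[0,0,0]],[1,[0,0,-0.16],[0,0,0]],[1,[0,0,-0.16],[0,0,0]]]'
python3 -m creep '[[1,[0,0,-0.01],[0,0,0]],[1,[0,0,-0.02],[0,0,0]],[1,[0,0,-0.03],[0,0,0]],[1,[0,0,-0.04],[0,0,0]],[1,[0,0,-0.05],[0,0,0]],[1,[0,0,-0.06],[0,0,0]],[1,[0,0,-0.06],[0,0,0]],[1,[0,0,-0.06],[0,0,0]],[1,[0,0,-0.06],[0,0,0]],[1,[0,0,-0.06],[0,0,0]]]'
```

```text
clock: 6.13
tool_pos: [0.5277, 0.0178, 0.0903]
tcp_rot: [3.087, 0.584, 0.0]
force: [-0.5, -0.5, -0.6]
gripper_width: 0.372
grasp_force: 59.8
clock: 6.97
tool_pos: [0.5277, 0.0178, 0.0754]
tcp_rot: [3.087, 0.584, 0.0]
force: [-0.8, 0.6, 0.5]
gripper_width: 0.381
grasp_force: 59.8
```

```bash
python3 -m creep '[[1,[0,0,-0.01],[0,0,0]],[1,[0,0,-0.015],[0,0,0]],[1,[0,0,-0.02],[0,0,0]],[1,[0,0,-0.025],[0,0,0]],[1,[0,0,-0.03],[0,0,0]],[1,[0,0,-0.035],[0,0,0]],[1,[0,0,-0.04],[0,0,0]],[1,[0,0,-0.04],[0,0,0]],[1,[0,0,-0.04],[0,0,0]],[1,[0,0,-0.04],[0,0,0]]]'; python3 -c "
from bench import env
s=env.state();print(s['force'],s['wrist_torque'])"
```

```text
clock: 7.8
tool_pos: [0.528, 0.0178, 0.0655]
tcp_rot: [3.087, 0.584, 0.001]
force: [0.7, 0.1, 4.4]
gripper_width: 0.377
grasp_force: 60.3
[0.70549084 0.14115007 4.36489093] [-0.03101989 -0.08128837  0.00424833]
```

```bash
python3 -m creep '[[1,[0,0,-0.01],[0,0,0]],[1,[0,0,-0.02],[0,0,0]],[1,[0,0,-0.03],[0,0,0]],[1,[0,0,-0.04],[0,0,0]],[1,[0,0,-0.05],[0,0,0]],[1,[0,0,-0.06],[0,0,0]],[1,[0,0,-0.07],[0,0,0]],[1,[0,0,-0.08],[0,0,0]],[1,[0,0,-0.08],[0,0,0]],[1,[0,0,-0.08],[0,0,0]]]'; python3 - <<'E'
from h import *
s=env.state();print(s['force'],s['wrist_torque'])
S=env.capture("scene")[:,:,::-1].copy()
cv2.imwrite("pics/p1.png",cv2.resize(S[165:245,260:340],(560,560),interpolation=cv2.INTER_CUBIC))
E
```

```text
clock: 8.63
tool_pos: [0.5281, 0.0178, 0.0455]
tcp_rot: [3.087, 0.584, 0.001]
force: [-0.2, -0.2, 6.3]
gripper_width: 0.375
grasp_force: 60.5
[-0.23441509 -0.22649332  6.32308134] [-0.02979126 -0.08711113 -0.00848912]
```

View pics/p1.png

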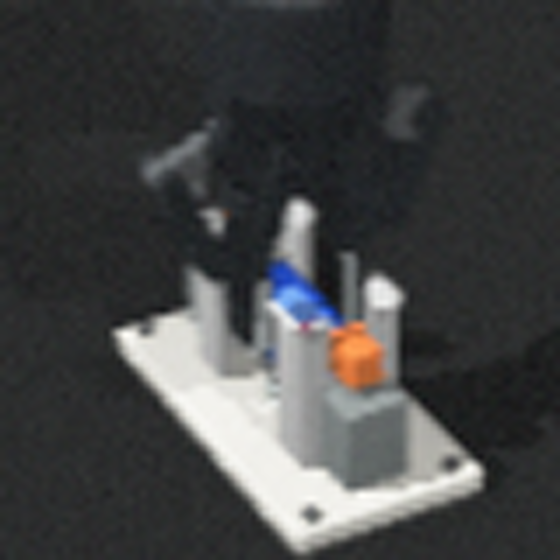

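The blue carrier is down in the well (crop (305,300)) and the near orange catch looks closed over its end. I'll press slightly further, then release and lift clear.

```bash
python3 -m creep '[[1,[0,0,-0.004],[0,0,0]],[1,[0,0,-0.006],[0,0,0]],[1,[0,0,-0.006],[0,0,0]],[1,[0,0,-0.006],[0,0,0]],[0.55,[0,0,-0.006],[0,0,0]],[0.5,[0,0,-0.006],[0,0,0]],[0.4,[0,0,-0.006],[0,0,0]],[0.3,[0,0,-0.006],[0,0,0]],[0.3,[0,0,-0.006],[0,0,0]],[0.3,[0,0,-0.006],[0,0,0]]]'
python3 -m creep '[[0.3,[0,0,0.02],[0,0,0]],[0.3,[0,0,0.08],[0,0,0]],[0.3,[0,0,0.18],[0,0,0]],[0.3,[0,0.08,0.3],[0,0,0]],[0.3,[0,0.2,0.4],[0,0,0]],[0.3,[0,0.34,0.44],[0,0,-0.02]],[0.3,[0,0.5,0.44],[0,0,-0.04]],[0.2,[-0.04,0.66,0.44],[0,0,-0.058]],[0.1,[-0.08,0.82,0.44],[0,0,-0.058]],[0,[-0.1,0.9,0.44],[0,0,-0.058]]]'
python3 -m creep '[[0,[-0.06,0.1,0],[0,0,0]],[0,[-0.1,0.2,0],[0,0,0]],[0,[-0.14,0.3,0],[0,0,0]],[0,[-0.168,0.37,0],[0,0,0]],[0,[-0.168,0.384,0],[0,0,0]],[0,[-0.168,0.384,-0.06],[0,0,0]],[0,[-0.168,0.384,-0.12],[0,0,0]],[0,[-0.168,0.384,-0.16],[0,0,0]],[0,[-0.168,0.384,-0.2],[0,0,0]],[0,[-0.168,0.384,-0.2],[0,0,0]]]'
python3 - <<'E'
from h import *
s=env.state();print(s["tool_pos"],s["tcp_rot"])
T=env.capture("top")[:,:,::-1].copy();S=env.capture("scene")[:,:,::-1].copy()
cv2.imwrite("pics/q_top.png",T)
a=cv2.resize(T[165:240,310:385],(400,400),interpolation=cv2.INTER_CUBIC);b=cv2.resize(S[180:245,265:330],(400,400),interpolation=cv2.INTER_CUBIC)
cv2.imwrite("pics/q.png",np.hstack([a,b]))
E
```

```text
clock: 9.52
tool_pos: [0.5274, 0.0178, 0.0436]
tcp_rot: [-3.087, -0.584, 0.001]
force: [1.0, 0.2, -0.3]
gripper_width: 0.698
grasp_force: 0.0
clock: 10.35
tool_pos: [0.5016, 0.2465, 0.1545]
tcp_rot: [-3.109, -0.445, -0.001]
force: [0.3, 0.1, 0.5]
gripper_width: 0.995
grasp_force: 0.0
clock: 11.18
tool_pos: [0.4598, 0.3376, 0.102]
tcp_rot: [3.109, 0.442, -0.005]
force: [-0.6, -0.2, -0.2]
gripper_width: 1.002
grasp_force: 0.0
[0.45980196 0.33759948 0.10197228] [ 3.10878419  0.44191885 -0.00460497]
```

View pics/q.png

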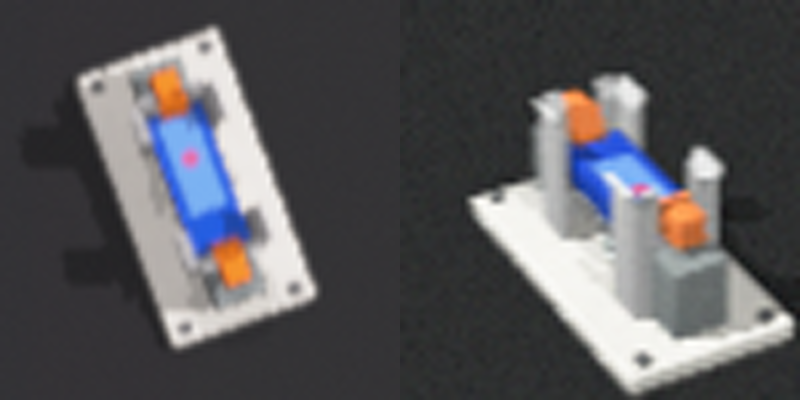

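The blue carrier sits low between the guides, with orange catches over both ends (left crop (168,92) and (234,265)). Numerical check of catches and level next.

```bash
python3 - <<'E'
from h import *
for f in("top0","q_top"):
    T=cv2.imread(f"pics/{f}.png");h=cv2.cvtColor(T,cv2.COLOR_BGR2HSV)
    k,_,st,ce=cv2.connectedComponentsWithStats(roi(cv2.inRange(h,(5,170,120),(18,255,255)),320,375,165,235))
    print(f,[(np.round(ce[i],1),st[i,4]) for i in range(1,k) if st[i,4]>5])
m=roi(cv2.inRange(h,(95,90,60),(135,255,255)),320,375,165,235)
for z in(.058,.083):print("blue",z,*rect("top",m,z))
e=np.array([np.cos(np.radians(21.4)),np.sin(np.radians(21.4))])
for r in(50,57,63): print(r,np.round(proj("top",np.c_[np.array([.528,.0175])+np.array([[r],[-r]])*e/1000,[[.074]]*2]),1).tolist())
E
```

```text
top0 [(array([341.1, 181.7]), np.int32(28)), (array([353.2, 214.1]), np.int32(32))]
q_top [(array([341.2, 182.1]), np.int32(32)), (array([353. , 213.8]), np.int32(33))]
blue 0.058 [527.7  19. ] [81.8 35. ] 21.1
blue 0.083 [525.2  20.2] [80.  34.2] 21.1
50 [[341.5, 181.8], [353.2, 213.3]]
57 [[340.7, 179.7], [354.0, 215.5]]
63 [[340.0, 177.8], [354.7, 217.4]]
```

Both catches are shut at their original places and the blue carrier is latched. Picking up white.

```bash
python3 -m creep '[[0,[0,0,-0.08],[0,0,0]],[0,[0,0,-0.18],[0,0,0]],[0,[0,0,-0.27],[0,0,0]],[0,[0,0,-0.34],[0,0,0]],[0,[0,0,-0.38],[0,0,0]],[0,[0,0,-0.394],[0,0,0]],[0.4,[0,0,-0.394],[0,0,0]],[0.5,[0,0,-0.394],[0,0,0]],[0.6,[0,0,-0.394],[0,0,0]],[1,[0,0,-0.394],[0,0,0]]]' 60
python3 -m creep '[[1,[0,0,0],[0,0,0]],[1,[0,0,0],[0,0,0]],[1,[0,0,0],[0,0,0]],[1,[0,0,0],[0,0,0]],[1,[0,0,0.02],[0,0,0]],[1,[0,0,0.06],[0,0,0]],[1,[0,0,0.15],[0,0,0]],[1,[0,0,0.3],[0,0,0]],[1,[0,0,0.45],[0,0,0]],[1,[0,0,0.6],[0,0,0]]]'
```

```text
clock: 12.12
tool_pos: [0.4613, 0.3393, 0.0065]
tcp_rot: [-3.109, -0.443, -0.003]
force: [-0.3, -0.6, -0.2]
gripper_width: 0.453
grasp_force: 0.0
clock: 12.95
tool_pos: [0.4602, 0.3385, 0.1575]
tcp_rot: [3.11, 0.443, -0.001]
force: [1.3, 0.4, 0.6]
gripper_width: 0.375
grasp_force: 59.7
```

```bash
python3 -m creep '[[1,[0.02,-0.06,0],[0,0,0]],[1,[0.04,-0.15,0],[0,0,0.01]],[1,[0.06,-0.27,0],[0,0,0.02]],[1,[0.09,-0.4,0],[0,0,0.03]],[1,[0.12,-0.53,0],[0,0,0.04]],[1,[0.15,-0.66,0],[0,0,0.05]],[1,[0.18,-0.78,0],[0,0,0.058]],[1,[0.2,-0.86,0],[0,0,0.058]],[1,[0.2,-0.9,0],[0,0,0.058]],[1,[0.2,-0.9,0],[0,0,0.058]]]'
python3 -m creep '[[1,[0.02,-0.08,0],[0,0,0]],[1,[0.04,-0.18,0],[0,0,0]],[1,[0.06,-0.28,0],[0,0,0]],[1,[0.067,-0.35,0],[0,0,0]],[1,[0.067,-0.385,0],[0,0,0]],[1,[0.067,-0.385,-0.04],[0,0,0]],[1,[0.067,-0.385,-0.08],[0,0,0]],[1,[0.067,-0.385,-0.1],[0,0,0]],[1,[0.067,-0.385,-0.1],[0,0,0]],[1,[0.067,-0.385,-0.1],[0,0,0]]]'
python3 - <<'E'
from h import *
s=env.state();print(s["tool_pos"],s["tcp_rot"])
S=env.capture("scene")[:,:,::-1].copy();cv2.imwrite("pics/m2_scene.png",S)
cv2.imwrite("pics/m2.png",cv2.resize(S[160:245,255:340],(595,595),interpolation=cv2.INTER_CUBIC))
E
```

```text
clock: 13.78
tool_pos: [0.5106, 0.1122, 0.156]
tcp_rot: [3.087, 0.58, 0.0]
force: [-0.0, -0.1, -0.6]
gripper_width: 0.377
grasp_force: 59.7
clock: 14.62
tool_pos: [0.5267, 0.0185, 0.1295]
tcp_rot: [-3.086, -0.586, 0.003]
force: [-0.0, -0.2, -1.0]
gripper_width: 0.376
grasp_force: 59.8
[0.52669306 0.01852968 0.12946516] [-3.08601791e+00 -5.85912731e-01  2.88357904e-03]
```

View pics/m2.png

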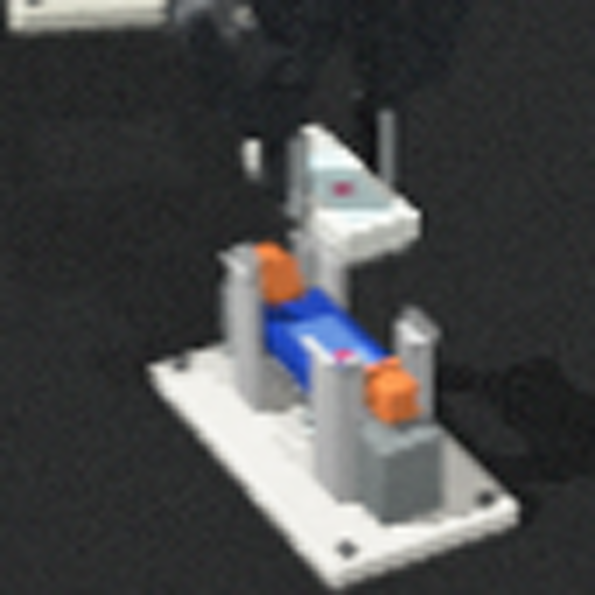

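White is held level above the latched blue (crop (345,190)), in nearly the same place as blue was. Lowering into the mouth.

```bash
python3 -m creep '[[1,[0,0,-0.02],[0,0,0]],[1,[0,0,-0.05],[0,0,0]],[1,[0,0,-0.08],[0,0,0]],[1,[0,0,-0.11],[0,0,0]],[1,[0,0,-0.13],[0,0,0]],[1,[0,0,-0.14],[0,0,0]],[1,[0,0,-0.15],[0,0,0]],[1,[0,0,-0.16],[0,0,0]],[1,[0,0,-0.16],[0,0,0]],[1,[0,0,-0.16],[0,0,0]]]'
python3 -m creep '[[1,[0,0,-0.01],[0,0,0]],[1,[0,0,-0.02],[0,0,0]],[1,[0,0,-0.03],[0,0,0]],[1,[0,0,-0.04],[0,0,0]],[1,[0,0,-0.05],[0,0,0]],[1,[0,0,-0.06],[0,0,0]],[1,[0,0,-0.07],[0,0,0]],[1,[0,0,-0.08],[0,0,0]],[1,[0,0,-0.08],[0,0,0]],[1,[0,0,-0.08],[0,0,0]]]'; python3 -c "
from bench import env
s=env.state();print(s['force'],s['wrist_torque'])"
```

```text
clock: 15.5
tool_pos: [0.5275, 0.0175, 0.0903]
tcp_rot: [3.087, 0.584, 0.0]
force: [0.4, -0.0, -0.3]
gripper_width: 0.375
grasp_force: 59.8
clock: 16.33
tool_pos: [0.5281, 0.0176, 0.0705]
tcp_rot: [3.087, 0.584, 0.002]
force: [1.9, 0.3, 1.1]
gripper_width: 0.377
grasp_force: 60.0
[1.88318196 0.30088714 1.12429851] [-0.01619931 -0.37867921 -0.01946884]
```

A small +x side force suggests white touches the front catch first. I'll shift 1 mm along +x while pressing.

```bash
python3 -m creep '[[1,[0.004,0.0015,0],[0,0,0]],[1,[0.004,0.0015,-0.01],[0,0,0]],[1,[0.004,0.0015,-0.02],[0,0,0]],[1,[0.004,0.0015,-0.025],[0,0,0]],[1,[0.004,0.0015,-0.03],[0,0,0]],[1,[0.004,0.0015,-0.035],[0,0,0]],[1,[0.004,0.0015,-0.04],[0,0,0]],[1,[0.004,0.0015,-0.04],[0,0,0]],[1,[0.004,0.0015,-0.04],[0,0,0]],[1,[0.004,0.0015,-0.04],[0,0,0]]]'; python3 -c "
from bench import env
s=env.state();print(s['force'],s['wrist_torque'])"
```

```text
clock: 17.17
tool_pos: [0.529, 0.018, 0.0607]
tcp_rot: [3.087, 0.584, 0.002]
force: [1.0, -0.3, 5.3]
gripper_width: 0.374
grasp_force: 60.5
[ 1.00176055 -0.31285616  5.28967691] [-0.00807756 -0.11980769 -0.03925824]
```

```bash
python3 -m creep '[[1,[0,0,-0.01],[0,0,0]],[1,[0,0,-0.02],[0,0,0]],[1,[0,0,-0.03],[0,0,0]],[1,[0,0,-0.04],[0,0,0]],[1,[0,0,-0.05],[0,0,0]],[1,[0,0,-0.056],[0,0,0]],[1,[0,0,-0.062],[0,0,0]],[1,[0,0,-0.066],[0,0,0]],[1,[0,0,-0.068],[0,0,0]],[1,[0,0,-0.068],[0,0,0]]]'; python3 -c "
from bench import env
s=env.state();print(s['force'],s['wrist_torque'])"
```

```text
clock: 18.0
tool_pos: [0.529, 0.018, 0.0438]
tcp_rot: [3.087, 0.584, 0.002]
force: [-0.6, -0.5, 8.1]
gripper_width: 0.373
grasp_force: 60.8
[-0.59267892 -0.46986849  8.08893156] [ 0.00112801 -0.02944999  0.02510748]
```

```bash
python3 -m creep '[[1,[0,0,0],[0,0,0]],[1,[0,0,0],[0,0,0]],[0.55,[0,0,0],[0,0,0]],[0.5,[0,0,0],[0,0,0]],[0.4,[0,0,0],[0,0,0]],[0.3,[0,0,0],[0,0,0]],[0.3,[0,0,0],[0,0,0]],[0.3,[0,0,0],[0,0,0]],[0.3,[0,0,0.02],[0,0,0]],[0.3,[0,0,0.06],[0,0,0]]]'
python3 -m creep '[[0.3,[0,0,0.1],[0,0,0]],[0.3,[0,0,0.2],[0,0,0]],[0.3,[0,0,0.32],[0,0,0]],[0.3,[0,0.08,0.44],[0,0,0]],[0.3,[0,0.2,0.5],[0,0,0]],[0.3,[0,0.34,0.5],[0,0,0]],[0.3,[0,0.5,0.5],[0,0,0]],[0.3,[0,0.66,0.5],[0,0,0]],[0.3,[0,0.8,0.5],[0,0,0]],[0.3,[0,0.86,0.5],[0,0,0]]]'
python3 - <<'E'
from h import *
T=env.capture("top")[:,:,::-1].copy();S=env.capture("scene")[:,:,::-1].copy()
cv2.imwrite("pics/r_top.png",T)
h=cv2.cvtColor(T,cv2.COLOR_BGR2HSV)
k,_,st,ce=cv2.connectedComponentsWithStats(roi(cv2.inRange(h,(5,170,120),(18,255,255)),320,375,165,235))
print([(np.round(ce[i],1),st[i,4]) for i in range(1,k) if st[i,4]>5])
T0=cv2.imread("pics/top0.png")
for nm,b in dict(box=(330,380,105,150),bottle=(405,428,122,145),brush=(265,292,118,178)).items():
    print(nm,np.abs(roi(T,*b).astype(int)-roi(T0,*b)).max())
a=cv2.resize(T[165:240,310:385],(400,400),interpolation=cv2.INTER_CUBIC);b=cv2.resize(S[180:245,265:330],(400,400),interpolation=cv2.INTER_CUBIC)
cv2.imwrite("pics/r.png",np.hstack([a,b]))
E
```

```text
clock: 18.83
tool_pos: [0.5275, 0.018, 0.0579]
tcp_rot: [-3.086, -0.584, 0.004]
force: [-0.8, -0.2, 0.1]
gripper_width: 0.698
grasp_force: 0.0
clock: 19.67
tool_pos: [0.5284, 0.2369, 0.1847]
tcp_rot: [-3.085, -0.588, -0.003]
force: [-0.7, -0.4, 1.3]
gripper_width: 0.701
grasp_force: 0.0
[(array([341.2, 182.1]), np.int32(32)), (array([353.1, 213.9]), np.int32(34))]
box 4
bottle 4
brush 179
```

View pics/r.png

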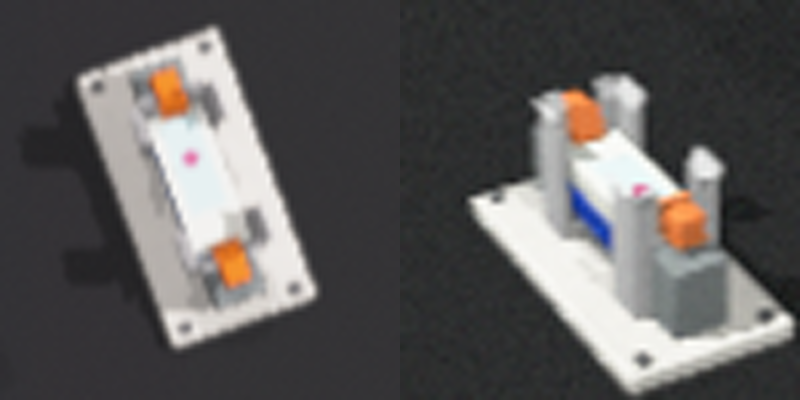

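White is latched on top of blue with both catches over it (left crop (170,92) and (232,263)). The brush difference is probably the arm in view, so I'll check the brush handle itself.

```bash
python3 - <<'E'
from h import *
for f in("top0","r_top"):
    h=cv2.cvtColor(cv2.imread(f"pics/{f}.png"),cv2.COLOR_BGR2HSV)
    m=roi(cv2.inRange(h,(0,120,80),(8,255,255)),268,292,118,150);print(f,m.sum()//255,np.argwhere(m).mean(0))
d=np.abs(cv2.imread("pics/top0.png").astype(int)-cv2.imread("pics/r_top.png")).max(2)[118:178,265:292]
print("rows differing",np.unique(np.argwhere(d>25)[:,0]+118))
E
```

```text
top0 156 [133.41025641 282.80769231]
r_top 155 [133.31612903 282.85806452]
rows differing [139 140 141 142 143 144 145 146 147 148 149 150 151 152 153 154 155 156
 157 158 159 160 161 162 163 164 165 166 167 168 169 170 171 172 173 174
 175 176 177]
```

The brush has not moved; the arm was only covering its lower end. Handing in.

```bash
python3 -c "
from bench import env
print(env.sign_off())"
```

```text
the job is handed in; nothing more can be done
None
```

Both carriers are loaded and the job is handed in at about 20 s: blue was latched first, then white on top with both catches shut over it, and the bottle, brush and box have not moved.

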